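# Dip the softener canister and hold the rod up level for reading

## Robot

A 6-joint arm with a two-finger parallel gripper is mounted at the origin on the work surface. World frame = base frame: x ahead of the robot, y to its left, z up, the work surface at z = 0. Lengths are in m, angles in rad, forces in N, time in s.
With the tool pointing down it reaches from about 0.325 to 0.9 m from the base axis. Payload 6.1 kg.
Tool frame: the origin (TCP) lies between the finger pads; the fingertips stand 8 mm ahead of it and the grasp point (between the pads) lies 11 mm behind it; z points along the fingers, y is the line along which they close (so a half turn about z gives the same grasp; the last joint's range is limited). The gripper opens to 85 mm and grips with 20 to 120 N. Pads are 22 mm wide; open, the fingers measure 114 mm over their backs; the gripper's body (76 mm by 85 mm) begins 54 mm behind the grasp point. The pads swing forward as they close: fully open they stand 13 mm farther back than shut.
Start: joints at [-1.247, 0.22, 1.526, -0, 1.395, -0.126], TCP at [0.272, -0.563, 0.239] pointing down, gripper open.
Joint ranges: [-2.98, 2.98], [-0.91, 2.08], [0.09, 2.57], [-1.24, 4.39], [0.2, 2.65], [-2.68, 2.68]. Speed limits (rad/s): [2.57, 2.57, 3.01, 3.14, 3.14, 3.14].

## Interface

Orientations are given as a rotation vector (axis times angle).
In Python, from station import arm, camera gives the robot as it stands. The module is installed in compiled form; this text tells all that it offers.
- The arm moves only by the tool carry_out, never from a script. Its argument "commands" is a list of rows, each a list of 3 entries, a list of its own where there are three numbers: the opening, from -1 (shut) to 1 (fully open), then the shift along the tool's x, y, z in mm, then the turn, a rotation vector about the tool's x, y, z in units of 6 degrees (1.0 is 6 degrees). A call has 1 to 8 rows; each row is the pose to reach, as a shift and turn from the pose commanded when the call began, along the tool's axes at that moment; what a row does not reach only later rows make up. A row lasts 1/12 s, in which the tool goes at most 41.7 mm and 7.16 degrees, less where a joint would pass 70% of its speed; a pose out of reach is approached as far as the arm can. A call with a gripper value outside its range is refused whole. The fingers move at their own pace and stop on an object; "grip_force" is the grip in N (left out, the last holds). Time passes only in rows, so rows that repeat a pose let the fingers close. It gives the time, the measured TCP pose, the force, the opening and the grip force at its end, in the units of the state.
- arm.get_state(): the state, without advancing time (a new reading comes with each control period).
- camera(name): name is "scene" or "side" or "wrist"; returns a dict with "pixels" (480x640x3 uint8, red, green, blue), "mtx" (3x3 intrinsics, pixels), "distortion" ([k1, k2, p1, p2, k3] as OpenCV has them; the pictures are not rectified), "camera_from_world" (4x4, takes a point from world to camera coordinates); the wrist camera has in their place "tool_from_camera" (4x4, takes a point from camera to tool coordinates, whose origin is the TCP and whose axes are the flange's). Camera axes: x right, y down, z forward; pixel columns grow to the right and rows downward; lengths in m; the calibration is good to about 2 mm. A picture is of the moment at which its call begins: read the wrist's pose just before it. There is no depth.
- arm.close_job(): hands the job in; it is judged then, once.
The state is a dict: "t": time; "qpos": joint angles; "joint_vel": joint speeds; "joint_efforts": joint torques, N m; "ee_pos": TCP position; "tool_rot": TCP orientation; "contact_force": force on the tool from outside, world axes, zero at the start; "moment": the same for the moment, N m; "width": finger opening in m; "finger_force": force on a finger pad.
Only numpy, scipy, OpenCV 4.12 (cv2) and the standard library are available. Lean on these libraries where they do the work, as an engineer would, in place of code of your own. Each camera call takes 0.05 s, during which the arm holds its last target. There are 200 camera calls.

## Task

Check how much softener is left: take the blue-handled dip rod from its sloping rest, lower it into the dip tube of the blue canister until its collar sits on the tube's mouth, then draw it right out again, keeping hold of it throughout. Finish holding the rod level and still for reading, well clear above the canisters and with its tip still over the spill tray so that it drips there; do not put it down or let go. Do not dip the rod in the white or the yellow canister, and leave the canisters and everything else on the counter where they stand.

Things in the scene. Friction and masses are not known exactly. Their poses are not given: they have to be found in the camera images.
- dip_rod: the dip rod, 60 g: white round rod 9 mm thick with dark rings, blue collar disc (30 mm across, 6 mm thick), flat blue handle. Origin on its axis at the collar's underside, own z from tip to handle: rounded tip at -120 mm, collar 0 to 6, handle 26 to 76 mm. Handle 24 mm wide along x, 12 mm thick along y: grip across y. It starts in the rest, sloping 45 degrees, handle up, own y level, own x half up
- rod_tip (a point): tip of the dip rod, on its axis, 120 mm below the collar's underside; axes as the rod
- rod_grip (a point): middle of the dip rod's handle, on its axis, 51 mm above the collar's underside; axes as the rod
- softener: the blue canister, 200 x 100 x 120 mm (its x, y, z), about 2 kg, loose in the spill tray; origin at the centre of its underside. On top: the dip tube, 70 mm from the centre towards -x; a carrying handle in the middle (to 145 mm); a black cap towards +x (to 155 mm). The three canisters differ only in colour; which stands in which place of the tray changes
- softener_mouth (a point): centre of the mouth of the dip tube of the blue (softener) canister: a white flared tube standing 25 mm out of the canister's top, mouth 145 mm above its underside. Axes as the canister, z up along the tube. Rim 33 mm across, opening about 22 mm, narrowing to a 14 mm bore 14 mm down; the well ends 133 mm below the rim
- detergent: the white canister, 200 x 100 x 120 mm (its x, y, z), about 2 kg, loose in the spill tray; origin at the centre of its underside. On top: the dip tube, 70 mm from the centre towards -x; a carrying handle in the middle (to 145 mm); a black cap towards +x (to 155 mm). The three canisters differ only in colour; which stands in which place of the tray changes
- detergent_mouth (a point): centre of the mouth of the dip tube of the white (detergent) canister: a white flared tube standing 25 mm out of the canister's top, mouth 145 mm above its underside. Axes as the canister, z up along the tube. Rim 33 mm across, opening about 22 mm, narrowing to a 14 mm bore 14 mm down; the well ends 133 mm below the rim
- destainer: the yellow canister, 200 x 100 x 120 mm (its x, y, z), about 2 kg, loose in the spill tray; origin at the centre of its underside. On top: the dip tube, 70 mm from the centre towards -x; a carrying handle in the middle (to 145 mm); a black cap towards +x (to 155 mm). The three canisters differ only in colour; which stands in which place of the tray changes
- destainer_mouth (a point): centre of the mouth of the dip tube of the yellow (destainer) canister: a white flared tube standing 25 mm out of the canister's top, mouth 145 mm above its underside. Axes as the canister, z up along the tube. Rim 33 mm across, opening about 22 mm, narrowing to a 14 mm bore 14 mm down; the well ends 133 mm below the rim
- spill_tray: fixed grey tray under the three canisters, 250 x 360 mm (its x, y), rim 22 mm high, floor 5 mm thick; origin at the centre of its underside, x and y along its sides. The canisters stand 115 mm apart along its y, their tubes towards its -x side
- rod_rest: fixed steel rod rest: drip pan 170 x 70 mm (its x, y), 12 mm high, and two open-topped forks 26 mm wide carrying the rod at 45 degrees; lift the rod straight up 30 mm or more to free it. Origin: centre of the underside. The rod's collar leans on the upper fork at x -45 mm, 115 mm up; tip at x +40, 30 mm up; handle middle at x -81, 151 mm up, overhanging the -x end
- dosing_cup: loose white plastic cup, 72 mm across, 65 mm high; origin at the centre of its underside; leave alone
- stain_brush: loose wooden scrubbing brush lying bristles down, 140 mm long along its x, 45 mm wide, 36 mm high; leave alone
- strip_jar: loose white jar with green cap, 48 mm across, 75 mm high; origin at the centre of its underside; leave alone
- spray_bottle: loose white trigger spray bottle with red head, 76 mm across, 207 mm high; origin at the centre of its underside; leave alone
- peg_box: loose pale green open box of clothes pegs, 120 x 120 x 60 mm; origin at the centre of its underside; leave alone
There are look-alikes about, which are no part of the job. There is more than one size of the softener; the one meant has the size given above.

How it is judged:
On the way, in this order (a step that is already met when the one before it is completed fails the run):
1. the dip rod is taken out of its rest, in the fingers (contact force between the fingers and dip_rod above 1 N and distance of dip_rod from where it was at the start of the episode above 0.05 m and contact force between dip_rod and rod_rest below 0.05 N), for 0.2 s.
2. the rod stands in the blue canister's dip tube, collar down on the mouth all round (within 3 mm, 6 degrees), still held (contact force between the fingers and dip_rod above 1 N and horizontal distance between dip_rod and softener_mouth below 0.006 m and z of dip_rod in the frame of softener_mouth below 0.003 m and angle between the z axis of dip_rod and the z axis of softener_mouth, either way round below 0.105 rad), for 0.2 s.
3. the rod is drawn right out of the tube, still held (contact force between the fingers and dip_rod above 1 N and z of rod_tip in the frame of softener_mouth above 0.005 m), for 0.1 s.
At the end, for the whole second after the job is handed in: The rod is held in the fingers, level within 10 degrees and still, touching no canister, tip and handle at least 175 mm above the counter (25 mm above the tube mouths), with its tip above the spill tray (contact force between the fingers and dip_rod above 1 N and angle between dip_rod's own z axis and vertical between 1.396 and 1.745 rad and height (world z) of each of rod_tip, rod_grip above 0.175 m and x of rod_tip in the frame of spill_tray between -0.125 and 0.125 m and y of rod_tip in the frame of spill_tray between -0.18 and 0.18 m and linear speed of dip_rod below 0.02 m/s and angular speed of dip_rod below 0.15 rad/s and contact force between dip_rod and softener below 0.05 N and contact force between dip_rod and detergent below 0.05 N and contact force between dip_rod and destainer below 0.05 N); the arm keeps its last pose, push and grip.
It fails at once if the rod is let go of away from its rest (distance of dip_rod from where it was at the start of the episode above 0.05 m and contact force between the fingers and dip_rod below 0.01 N).
It fails at once if the rod is dipped into a wrong canister's tube ((horizontal distance between rod_tip and detergent_mouth below 0.011 m and z of rod_tip in the frame of detergent_mouth below -0.012 m) or (horizontal distance between rod_tip and destainer_mouth below 0.011 m and z of rod_tip in the frame of destainer_mouth below -0.012 m)).
It fails at once if a canister is shoved by more than 20 mm or tipped (distance of any of softener, detergent, destainer from where it was at the start of the episode above 0.02 m or angle between any of softener, detergent, destainer's own z axis and vertical above 0.2 rad).
It fails at once if something else on the counter is disturbed (moved more than 30 mm) (distance of any of dosing_cup, stain_brush, strip_jar, spray_bottle, peg_box from where it was at the start of the episode above 0.03 m).
It also fails if it takes over 61 s, if anything falls off the work surface, if the arm or the gripper's body presses on something with over 40 N, if the wrist force passes 120 N, or if a joint passes its speed limit or range.

## Working session

There is one attempt and no reset: what is moved stays moved. The work goes in short steps, Python scripts to look and compute and a tool call to move; the robot and the scene stay as the last step left them, time stands still between calls to the robot, and variables do not carry over. Pictures are saved under pics/ and viewed, at most 10 in all, crops included, and the job is handed in when it is done.

Besides the shell and the picture viewer there is one more tool, called after ">>>" as name(argument=value, ...) on one line, values as JSON. carry_out: Moves the arm, as the interface text tells. Its arguments: {"type":"object","properties":{"commands":{"type":"array","items":{"type":"array"}},"grip_force":{"type":"number"}},"required":["commands"]}

```bash
mkdir -p pics; python3 - <<'E'
from station import arm,camera
import cv2,numpy as np
s=arm.get_state();print({k:np.round(v,3).tolist() for k,v in s.items()})
for n in("scene","side"):
    c=camera(n);cv2.imwrite(f"pics/{n}0.png",c["pixels"][:,:,::-1]);np.savez(f"{n}0.npz",**c);print(c["mtx"],c["distortion"],c["camera_from_world"].round(3))
E
```

```text
{'t': 0.0, 'qpos': [-1.247, 0.221, 1.528, 0.0, 1.395, -0.126], 'joint_vel': [0.001, -0.0, -0.0, -0.0, 0.002, 0.001], 'joint_efforts': [0.0, -49.69, -38.94, -0.0, 0.011, 0.0], 'ee_pos': [0.272, -0.562, 0.238], 'tool_rot': [-3.061, -0.7, 0.0], 'contact_force': [0.338, -0.868, 0.646], 'moment': [-0.005, 0.011, -0.025], 'finger_force': 0.0, 'width': 0.085}
[[449.007907     0.         320.80896627]
 [  0.         449.007907   237.9590772 ]
 [  0.           0.           1.        ]] [-0.05212636  0.          0.          0.          0.        ] [[-0.654  0.756  0.019  0.375]
 [ 0.529  0.475 -0.703 -0.159]
 [-0.541 -0.45  -0.711  1.458]
 [ 0.     0.     0.     1.   ]]
[[600.15344406   0.         305.59442804]
 [  0.         600.15344406 235.57378175]
 [  0.           0.           1.        ]] [-0.16591116  0.          0.          0.          0.        ] [[-9.690e-01 -2.470e-01  1.000e-03  5.060e-01]
 [-1.560e-01  6.100e-01 -7.770e-01  1.990e-01]
 [ 1.920e-01 -7.530e-01 -6.300e-01  1.222e+00]
 [ 0.000e+00  0.000e+00  0.000e+00  1.000e+00]]
```

View pics/scene0.png

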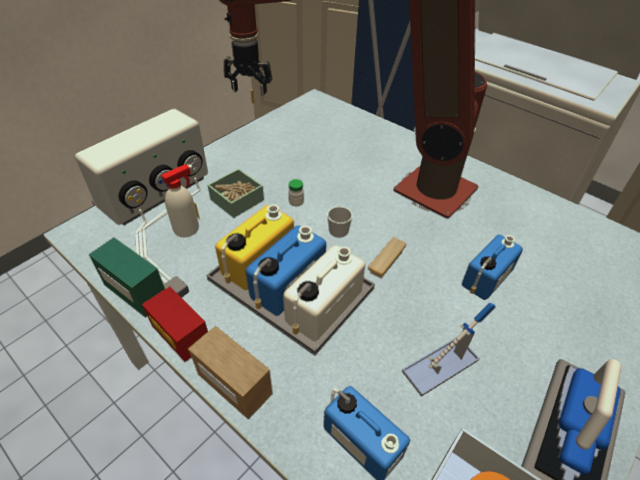

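View pics/side0.png

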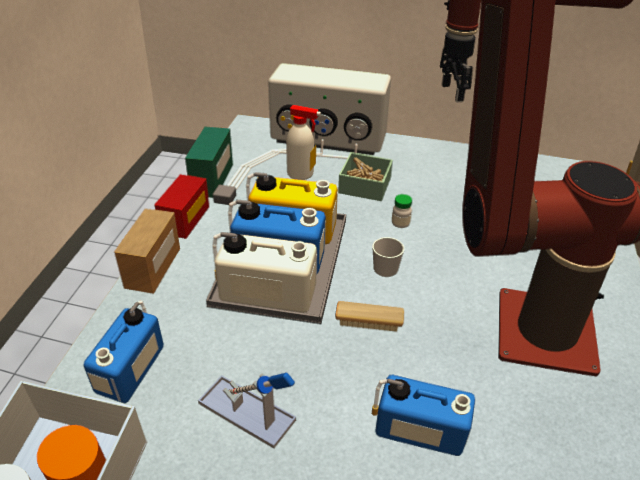

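The scene picture shows the blue canister in the middle of the tray, with its tube mouth at about (306,232) and in the side view at (310,215). The rod rest is at about (450,350) in scene and (250,400) in side. I'll enlarge both pictures to get exact pixels.

```bash
python3 - <<'E'
import cv2,numpy as np
S=cv2.imread("pics/scene0.png");D=cv2.imread("pics/side0.png")
def z(I,x,y,w,h):
    o=cv2.resize(I[y:y+h,x:x+w],(400,300),interpolation=cv2.INTER_CUBIC)
    for k in range(0,w,10): cv2.line(o,(k*400//w,0),(k*400//w,5 if k%50 else 12),(0,0,255),1)
    for k in range(0,h,10): cv2.line(o,(0,k*300//h),(5 if k%50 else 12,k*300//h),(0,0,255),1)
    return o
cv2.imwrite("pics/m.png",np.vstack([np.hstack([z(S,260,190,100,75),z(S,400,300,100,75)]),np.hstack([z(D,260,175,100,75),z(D,200,350,100,75)])]))
E
```

```text
(no output)
```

View pics/m.png

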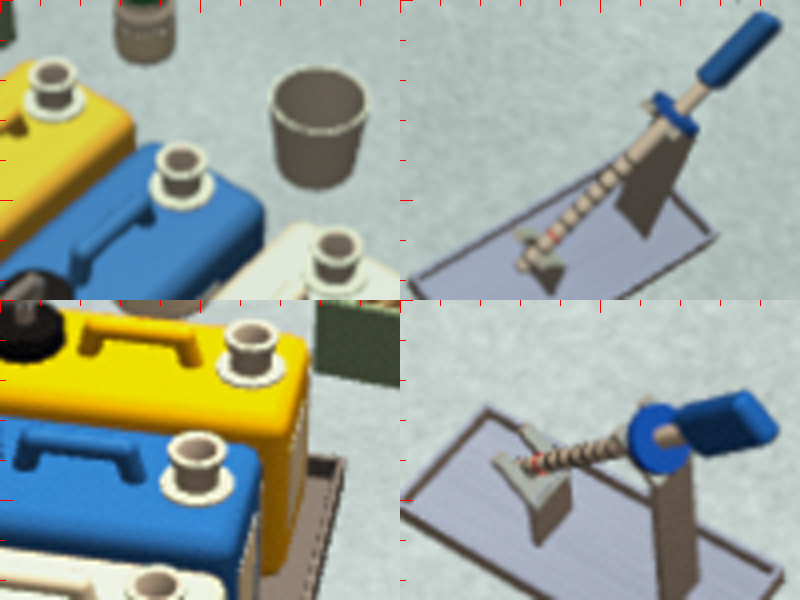

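```bash
cat > h.py <<'E'
import numpy as np,cv2
from scipy.optimize import least_squares
from scipy.spatial.transform import Rotation as R
def load(n): return dict(np.load(n))
def proj(c,P):
    T=c["camera_from_world"];return cv2.projectPoints(np.atleast_2d(P).astype(float),cv2.Rodrigues(T[:3,:3])[0],T[:3,3],c["mtx"],c["distortion"])[0][:,0]
def tri(S,D,a,b):
    f=lambda p:np.r_[proj(S,p)[0]-a,proj(D,p)[0]-b]
    r=least_squares(f,[.5,0,.1]);return r.x,r.fun
E
python3 - <<'E'
from h import *
S,D=load("scene0.npz"),load("side0.npz")
for n,a,b in [("ym",(273.5,208.75),(322.75,184)),("bm",(305.5,230.25),(309.5,212.25)),("wm",(343.75,251.5),(299.25,245.5)),("grip",(485,312.5),(282,380.75)),("collar",(469,328.25),(265,385)),("tip",(430.25,366.5),(231,391.5))]:
    x,f=tri(S,D,a,b);print(n,x.round(4),f.round(2))
# model fit
ms=[((273.5,208.75),(322.75,184)),((305.5,230.25),(309.5,212.25)),((343.75,251.5),(299.25,245.5))]
def tm(p):return [np.r_[p[0]+np.sin(p[2])*d*-1,p[1]+np.cos(p[2])*d,.150] for d in(-.115*p[3],0,.115*p[3])]
for s in(1,-1):
    r=least_squares(lambda p:np.concatenate([np.r_[proj(S,q)[0]-a,proj(D,q)[0]-b] for q,(a,b) in zip(tm(np.r_[p,s]),ms)]),[.5,0,0]);print("mouths",s,r.x,r.fun.round(2))
# rest: x,y,yaw
def rest(p,L):
    c,s=np.cos(p[2]),np.sin(p[2]);return np.array([[p[0]+c*x-s*y,p[1]+s*x+c*y,z] for x,y,z in L])
L=[(-.081,0,.151),(-.045-.0021,0,.115+.0021),(.040,0,.030)]
o=[((485,312.5),(282,380.75)),((469,328.25),(265,385)),((430.25,366.5),(231,391.5))]
for y0 in(0,1.5,3,-1.5):
    r=least_squares(lambda p:np.concatenate([np.r_[proj(S,q)[0]-a,proj(D,q)[0]-b] for q,(a,b) in zip(rest(p,L),o)]),[.5,.3,y0]);print("rest",r.x,r.cost,r.fun.round(1),rest(r.x,L).round(4).tolist())
E
```

```text
ym [ 0.5325 -0.1995  0.1467] [ 0.06  0.28  0.12 -0.23]
bm [ 0.5357 -0.0854  0.1469] [ 0.02  0.07  0.03 -0.05]
wm [0.5286 0.0292 0.1473] [-0.03 -0.11 -0.05  0.08]
grip [0.469  0.3624 0.1497] [-0.   -0.01 -0.    0.01]
collar [0.5015 0.3522 0.1154] [ 0.18  0.56  0.3  -0.36]
tip [0.5802 0.3228 0.0292] [-0.14 -0.41 -0.24  0.28]
mouths 1 [ 0.53267698 -0.08315422  0.01914537] [-0.29  0.01 -0.99 -1.24  1.54 -1.06  1.16 -0.39  0.41  0.11 -1.31 -0.26]
mouths -1 [ 0.53267698 -0.08315422 -3.12244728] [-0.29  0.01 -0.99 -1.24  1.54 -1.06  1.16 -0.39  0.41  0.11 -1.31 -0.26]
rest [ 0.5446721   0.33620874 -0.34855075] 2.543948261294561 [ 0.9 -0.1 -0.   0.3  0.7 -0.2  0.9 -0.8 -0.7 -0.  -1.3 -0.3] [[0.4685, 0.3639, 0.151], [0.5004, 0.3523, 0.1171], [0.5823, 0.3225, 0.03]]
rest [ 0.5446721   0.33620874 -0.34855068] 2.543948261301439 [ 0.9 -0.1 -0.   0.3  0.7 -0.2  0.9 -0.8 -0.7 -0.  -1.3 -0.3] [[0.4685, 0.3639, 0.151], [0.5004, 0.3523, 0.1171], [0.5823, 0.3225, 0.03]]
rest [0.5446721  0.33620874 5.93463456] 2.5439482612944335 [ 0.9 -0.1 -0.   0.3  0.7 -0.2  0.9 -0.8 -0.7 -0.  -1.3 -0.3] [[0.4685, 0.3639, 0.151], [0.5004, 0.3523, 0.1171], [0.5823, 0.3225, 0.03]]
rest [ 0.5446721   0.33620874 -0.34855079] 2.5439482612993625 [ 0.9 -0.1 -0.   0.3  0.7 -0.2  0.9 -0.8 -0.7 -0.  -1.3 -0.3] [[0.4685, 0.3639, 0.151], [0.5004, 0.3523, 0.1171], [0.5823, 0.3225, 0.03]]
```

>>> carry_out(commands=[[1, [185, -222, -120], [0, 0, 0]], [1, [185, -222, -120], [0, 0, 0]], [1, [185, -222, -120], [0, 0, 0]], [1, [185, -222, -120], [0, 0, 0]], [1, [185, -222, -120], [0, 0, 0]], [1, [185, -222, -120], [0, 0, 0]], [1, [185, -222, -120], [0, 0, 0]], [1, [185, -222, -120], [0, 0, 0]]])

```text
t: 0.77
ee_pos: [0.3426, -0.2794, 0.3614]
tool_rot: [3.061, 0.703, 0.003]
contact_force: [0.6, 0.5, 0.1]
width: 0.0856
finger_force: 0.0
```

```bash
cat > log.py <<'E'
from station import arm
import numpy as np,json
s=arm.get_state();open("log.jsonl","a").write(json.dumps({k:np.asarray(v).tolist() for k,v in s.items()})+"\n")
for k in("t","qpos","ee_pos","tool_rot","contact_force","width"):print(k,np.round(s[k],4))
E
python3 log.py
```

```text
t 0.7667
qpos [-8.6380e-01 -2.8480e-01  1.7944e+00  1.2000e-03  1.6298e+00  2.5540e-01]
ee_pos [ 0.3426 -0.2794  0.3614]
tool_rot [3.0605 0.7031 0.0032]
contact_force [0.5772 0.4843 0.1454]
width 0.0856
```

>>> carry_out(commands=[[1, [175, -226, -60], [0, 5, 0]], [1, [175, -226, -60], [0, 5, 0]], [1, [175, -226, -60], [0, 5, 0]], [1, [175, -226, -60], [0, 5, 0]], [1, [175, -226, -60], [0, 5, 0]], [1, [175, -226, -60], [0, 5, 0]], [1, [175, -226, -60], [0, 5, 0]], [1, [175, -226, -60], [0, 5, 0]]])

```text
t: 1.43
ee_pos: [0.4012, 0.0062, 0.4223]
tool_rot: [-2.844, -0.675, -0.771]
contact_force: [-0.6, -1.5, 0.8]
width: 0.0856
finger_force: 0.0
```

```bash
python3 log.py
```

```text
t 1.4333
qpos [-0.5621 -0.7826  2.074   0.4458  1.5567  0.6034]
ee_pos [0.4012 0.0062 0.4223]
tool_rot [-2.8438 -0.6748 -0.7709]
contact_force [-0.577  -1.5441  0.8341]
width 0.0856
```

```bash
cat > kin.py <<'E'
from h import *
import json
def rx(a,s): return R.from_euler(s,a).as_matrix()
def fk(q,p,s4,s6,c6):
    h,s,a2,a3,d4,d6,dy,dw=p; ez=np.array([0,0,1.])
    A=rx(q[0],'z');x=A@[s,0,h]
    B=A@rx(q[1],'y');x=x+B@[0,0,a2]
    C=B@rx(q[2],'y');x=x+C@[a3,dy,d4]
    E=C@rx(s4*q[3],'z')@rx(q[4],'y');x=x+E@[0,dw,d6]
    return x,E@rx(s6*q[5]+c6,'z')
def data(): 
    L=[json.loads(l) for l in open("log.jsonl")]
    L.insert(0,dict(qpos=[-1.247,.2205,1.527,0,1.395,-.126],ee_pos=[.272,-.5625,.2385],tool_rot=[-3.061,-.7,0])); return L
def fit():
    L=data();best=None
    for s4 in(1,-1):
     for s6 in(1,-1):
      for c6 in np.arange(4)*np.pi/2:
        e=sum(np.linalg.norm(fk(l["qpos"],np.zeros(8),s4,s6,c6)[1]-R.from_rotvec(l["tool_rot"]).as_matrix()) for l in L)
        if best is None or e<best[0]: best=(e,s4,s6,c6)
    k=best[1:]
    p0=np.array([.4,.05,.4,0,.4,.2,0.,0])
    r=least_squares(lambda p:np.r_[np.concatenate([(fk(l["qpos"],p,*k)[0]-l["ee_pos"]) for l in L]),1e-3*(p-p0)],p0,x_scale=.1)
    return r.x,k,best[0],r.fun
E
python3 -c "
from kin import *
x,k,e,f=fit();print(x.round(3),k,e,(f*1e3).round(1))"
```

```text
[ 0.312 -0.002  0.413  0.055  0.55   0.326  0.079 -0.001] (1, 1, np.float64(1.5707963267948966)) 0.000983376165507359 [-0.2 -0.   0.   0.2  0.   0.  -0.   0.  -0.  -0.1 -0.1  0.   0.1  0.1
  0.1  0.1 -0. ]
```

```bash
cat >> kin.py <<'E'
P,K,_,_=fit()
lo=np.array([-2.98,-.91,.09,-1.24,.2,-2.68])+.04;hi=np.array([2.98,2.08,2.57,4.39,2.65,2.68])-.04
def ik(pos,Rm,q0=None,n=12):
    rng=np.random.default_rng(0);best=None
    st=([q0] if q0 is not None else [])+[rng.uniform(lo,hi) for _ in range(n)]
    def f(q):
        x,M=fk(q,P,*K);return np.r_[x-pos,.3*R.from_matrix(Rm.T@M).as_rotvec()]
    for s in st:
        r=least_squares(f,np.clip(s,lo+1e-6,hi-1e-6),bounds=(lo,hi))
        e=np.linalg.norm(r.fun)
        if best is None or e<best[0]-1e-4: best=(e,r.x)
        if e<1e-3: break
    return best
def toolR(zr,xr,al,flip):
    "rod z, rod x, angle al from -z toward -x; tool y=+-rod y"
    yr=np.cross(zr,xr); z=-np.cos(al)*zr-np.sin(al)*xr; y=yr*flip
    return np.c_[np.cross(y,z),y,z]
def tcp(origin,zr,xr,al,flip,back=.011):
    M=toolR(zr,xr,al,flip);return origin+.051*zr+back*M[:,2],M
psi=-.3486;r_=np.array([np.cos(psi),np.sin(psi),0]);up=np.array([0,0,1.])
zr0=(up-r_)/2**.5;xr0=(up+r_)/2**.5;grip0=np.array([.469,.363,.1505]);org0=grip0-.051*zr0
mouth=np.array([.5357,-.0854,.150])
E
cat > plan.py <<'E'
from kin import *
qs=np.array(data()[-1]["qpos"])
for al in np.deg2rad([-45,-30,-15,0,20,45]):
  for fl in(1,-1):
    o=[];q=qs
    for d in(0,.1):
        b=ik(*tcp(org0+d*up,zr0,xr0,al,fl),q0=q);q=b[1];o.append((b[0]*1e3,q.round(2).tolist()))
    dips=[]
    for w in np.arange(-180,180,30):
        c=np.deg2rad(w);x=np.array([np.cos(c),np.sin(c),0])
        e=[];qq=q
        for d in(.15,0):
            b=ik(mouth+.051*up+d*up+0*x if False else tcp(mouth+d*up,up,x,al,fl)[0],toolR(up,x,al,fl),q0=qq,n=6);e.append(b[0]*1e3);qq=b[1]
        if max(e)<2: dips.append((w,abs(qq-q).max().round(1)))
    print(np.rad2deg(al).round(),fl,[(round(a,1),b) for a,b in o],"dips",dips)
E
python3 plan.py
```

```text
-45.0 1 [(np.float64(50.1), [0.99, 0.64, 2.04, 4.35, 1.46, 1.13]), (np.float64(54.9), [0.98, 0.4, 2.1, 4.35, 1.42, 0.97])] dips [(np.int64(-180), np.float64(4.5)), (np.int64(-150), np.float64(4.8)), (np.int64(-120), np.float64(5.0)), (np.int64(-90), np.float64(5.2)), (np.int64(-60), np.float64(5.3)), (np.int64(-30), np.float64(4.9)), (np.int64(0), np.float64(3.6)), (np.int64(90), np.float64(3.7)), (np.int64(120), np.float64(4.0)), (np.int64(150), np.float64(4.2))]
-45.0 -1 [(np.float64(50.1), [0.99, 0.64, 2.04, 4.35, 1.46, -2.01]), (np.float64(54.9), [0.98, 0.4, 2.1, 4.35, 1.42, -2.17])] dips [(np.int64(-180), np.float64(4.5)), (np.int64(-150), np.float64(4.8)), (np.int64(-120), np.float64(5.0)), (np.int64(-30), np.float64(4.9)), (np.int64(0), np.float64(3.6)), (np.int64(30), np.float64(3.5)), (np.int64(60), np.float64(3.6)), (np.int64(90), np.float64(3.7)), (np.int64(120), np.float64(4.0)), (np.int64(150), np.float64(4.2))]
-30.0 1 [(np.float64(78.3), [0.93, 0.43, 2.16, 4.35, 1.17, 1.1]), (np.float64(67.8), [1.03, 0.19, 1.89, -1.2, 1.28, 0.4])] dips [(np.int64(-180), np.float64(1.3)
[... 3756 characters left out ...]
.3)), (np.int64(-90), np.float64(1.2)), (np.int64(-60), np.float64(1.0)), (np.int64(-30), np.float64(0.9)), (np.int64(0), np.float64(1.1)), (np.int64(30), np.float64(1.5)), (np.int64(60), np.float64(1.8)), (np.int64(150), np.float64(3.1))]
45.0 -1 [(np.float64(0.0), [0.53, 0.23, 1.7, 0.0, 1.2, 2.44]), (np.float64(0.0), [0.53, 0.14, 1.61, 0.0, 1.39, 2.44])] dips [(np.int64(-180), np.float64(5.0)), (np.int64(-90), np.float64(1.2)), (np.int64(-60), np.float64(1.0)), (np.int64(-30), np.float64(0.9)), (np.int64(0), np.float64(1.1)), (np.int64(30), np.float64(1.5)), (np.int64(60), np.float64(1.8)), (np.int64(90), np.float64(2.0)), (np.int64(120), np.float64(2.4)), (np.int64(150), np.float64(3.2))]
```

```bash
cat > plan2.py <<'E'
from kin import *
al,fl=np.deg2rad(20),1
q=ik(*tcp(org0+.1*up,zr0,xr0,al,fl),q0=np.array([.72,.03,1.79,-.42,1.14,-.36]))[1]
tray=np.array([.603,-.082,.30])
for w in range(-180,60,30):
    c=np.deg2rad(w);x=np.array([np.cos(c),np.sin(c),0]);qq=q;J=[]
    for d in(.16,0,.2):
        b=ik(*tcp(mouth+d*up,up,x,al,fl),q0=qq,n=0);qq=b[1];J.append(b[0]*1e3)
    if max(J)>2: continue
    print(w,"dip",np.round(J,1),qq.round(2))
    for f in range(-180,180,30):
        c=np.deg2rad(f);t=np.array([np.cos(c),np.sin(c),0])
        b=ik(*tcp(tray+.12*t,-t,up,al,fl),q0=qq,n=0) if 0 else ik(*tcp(tray-.12*t,-t,up,al,fl),q0=qq,n=0)
        if b[0]<.002: print("   tip dir",f,b[1].round(2),abs(b[1]-qq).max().round(2))
E
python3 plan2.py
```

```text
-180 dip [0. 0. 0.] [-0.38 -0.3   1.79  0.13  1.33  1.18]
   tip dir -120 [ 0.28  1.03  0.65 -1.    2.26  0.47] 1.33
   tip dir -90 [ 0.46  0.57  1.38 -1.06  1.83  0.53] 1.19
   tip dir 30 [-1.22 -0.23  2.29  1.18  1.55  2.63] 1.44
   tip dir 60 [-1.05  0.34  1.69  1.01  1.85  2.51] 1.33
   tip dir 90 [-0.84  0.8   1.03  0.89  2.2   2.5 ] 1.32
-150 dip [0. 0. 0.] [-0.48 -0.23  1.73  0.29  1.45  0.56]
   tip dir -120 [ 0.28  1.03  0.65 -1.    2.26  0.47] 1.3
   tip dir -90 [ 0.46  0.57  1.38 -1.06  1.83  0.53] 1.36
   tip dir 60 [-1.05  0.34  1.69  1.01  1.85  2.51] 1.94
   tip dir 90 [-0.84  0.8   1.03  0.89  2.2   2.5 ] 1.94
-120 dip [0. 0. 0.] [-0.51 -0.1   1.62  0.35  1.62  0.03]
   tip dir -120 [ 0.28  1.03  0.65 -1.    2.26  0.47] 1.35
   tip dir -90 [ 0.46  0.57  1.38 -1.06  1.83  0.53] 1.41
   tip dir 60 [-1.05  0.34  1.69  1.01  1.85  2.51] 2.48
   tip dir 90 [-0.84  0.8   1.03  0.89  2.2   2.5 ] 2.47
-90 dip [0. 0. 0.] [-0.48  0.03  1.49  0.31  1.78 -0.44]
   tip dir -120 [ 0.28  1.03  0.65 -1.    2.26  0.47] 1.32
   tip dir -90 [ 0.46  0.57  1.38 -1.06  1.83  0.53] 1.38
   tip dir 90 [-0.84  0.8   1.03  0.89  2.2   2.5 ] 2.95
-60 dip [0. 0. 0.] [-0.42  0.15  1.37  0.21  1.91 -0.9 ]
   tip dir -120 [ 0.28  1.03  0.65 -1.    2.26  0.47] 1.37
   tip dir -90 [ 0.46  0.57  1.38 -1.06  1.83  0.53] 1.43
-30 dip [0. 0. 0.] [-0.34  0.22  1.29  0.07  1.98 -1.37]
   tip dir -120 [ 0.28  1.03  0.65 -1.    2.26  0.47] 1.84
   tip dir -90 [ 0.46  0.57  1.38 -1.06  1.83  0.53] 1.9
0 dip [0. 0. 0.] [-0.25  0.23  1.27 -0.09  1.98 -1.85]
   tip dir -120 [ 0.28  1.03  0.65 -1.    2.26  0.47] 2.32
   tip dir -90 [ 0.46  0.57  1.38 -1.06  1.83  0.53] 2.37
30 dip [0. 0. 0.] [-0.18  0.18  1.33 -0.23  1.89 -2.32]
   tip dir -120 [ 0.28  1.03  0.65 -1.    2.26  0.47] 2.79
   tip dir -90 [ 0.46  0.57  1.38 -1.06  1.83  0.53] 2.84
```

```bash
cat > go.py <<'E'
from kin import *
from station import arm
al,fl=np.deg2rad(20),1
def rel(pos,M):
    s=arm.get_state();A=R.from_rotvec(s["tool_rot"]).as_matrix()
    d=A.T@(pos-s["ee_pos"])*1e3;t=R.from_matrix(A.T@M).as_rotvec()/np.deg2rad(6)
    print("shift",d.round(1),"turn",t.round(3),"rows",max(np.linalg.norm(d)/41.7,np.linalg.norm(t)*6/7.16).round(1))
    b=ik(pos,M,q0=np.array(s["qpos"]),n=0);print("ik err mm",round(b[0]*1e3,1),b[1].round(2),"now",np.round(s["qpos"],2))
E
python3 log.py; python3 -c "
from go import *
p,M=tcp(org0,zr0,xr0,al,fl);print(p,M[:,2]);rel(p-.12*M[:,2],M)"
```

```text
t 1.4333
qpos [-0.5621 -0.7826  2.074   0.4458  1.5567  0.6034]
ee_pos [0.4012 0.0062 0.4223]
tool_rot [-2.8438 -0.6748 -0.7709]
contact_force [-0.577  -1.5441  0.8341]
width 0.0856
[0.47336918 0.36141205 0.14053061] [ 0.39719855 -0.14435894 -0.90630779]
shift [  76.2 -322.2  244.2] turn [  1.061  -4.523 -22.678] rows 19.4
ik err mm 0.0 [ 0.81 -0.02  1.82 -0.43  1.19 -0.28] now [-0.56 -0.78  2.07  0.45  1.56  0.6 ]
```

>>> carry_out(commands=[[1, [26, -110, 70], [0.35, -1.5, -7.6]], [1, [26, -110, 70], [0.35, -1.5, -7.6]], [1, [26, -110, 70], [0.35, -1.5, -7.6]], [1, [26, -110, 70], [0.35, -1.5, -7.6]], [1, [26, -110, 70], [0.35, -1.5, -7.6]], [1, [26, -110, 70], [0.35, -1.5, -7.6]], [1, [26, -110, 70], [0.35, -1.5, -7.6]], [1, [26, -110, 70], [0.35, -1.5, -7.6]]])

```text
t: 2.1
ee_pos: [0.405, 0.1218, 0.3713]
tool_rot: [2.441, 1.752, 0.543]
contact_force: [-0.2, 0.6, -0.1]
width: 0.0853
finger_force: 0.0
```

```bash
python3 log.py; python3 -c "
from go import *
print(P.round(4));p,M=tcp(org0,zr0,xr0,al,fl);rel(p-.12*M[:,2],M)"
```

```text
t 2.1
qpos [-5.0000e-04 -6.6140e-01  2.0650e+00  1.3560e-01  1.3955e+00  3.2450e-01]
ee_pos [0.405  0.1218 0.3713]
tool_rot [2.4406 1.7522 0.5427]
contact_force [-0.2173  0.6004 -0.1411]
width 0.0853
[ 0.3102 -0.0017  0.4114  0.0518  0.5494  0.3255  0.0795 -0.0008]
shift [ 216.7 -101.8  154.9] turn [  0.63   -2.984 -15.173] rows 13.0
ik err mm 0.0 [ 0.81 -0.02  1.82 -0.43  1.19 -0.28] now [-0.   -0.66  2.07  0.14  1.4   0.32]
```

>>> carry_out(commands=[[1, [108, -51, 60], [0.3, -1.5, -7.6]], [1, [108, -51, 60], [0.3, -1.5, -7.6]], [1, [108, -51, 60], [0.3, -1.5, -7.6]], [1, [108, -51, 60], [0.3, -1.5, -7.6]], [1, [108, -51, 60], [0.3, -1.5, -7.6]], [1, [108, -51, 60], [0.3, -1.5, -7.6]], [1, [108, -51, 60], [0.3, -1.5, -7.6]], [1, [108, -51, 60], [0.3, -1.5, -7.6]]])

```text
t: 2.77
ee_pos: [0.4098, 0.2472, 0.3263]
tool_rot: [1.525, 2.409, 0.22]
contact_force: [-0.6, 0.3, 0.4]
width: 0.0856
finger_force: 0.0
```

```bash
python3 log.py; python3 -c "
from go import *
p,M=tcp(org0,zr0,xr0,al,fl);rel(p-.12*M[:,2],M)"
```

```text
t 2.7667
qpos [ 0.493  -0.3902  1.968  -0.1756  1.293   0.0761]
ee_pos [0.4098 0.2472 0.3263]
tool_rot [1.5248 2.4087 0.2203]
contact_force [-0.6124  0.2625  0.4094]
width 0.0856
shift [124.1  49.1  75.3] turn [ 0.313 -1.478 -7.618] rows 6.5
ik err mm 0.0 [ 0.81 -0.02  1.82 -0.43  1.19 -0.28] now [ 0.49 -0.39  1.97 -0.18  1.29  0.08]
```

>>> carry_out(commands=[[1, [124, 49, 75], [0.31, -1.48, -7.62]], [1, [124, 49, 75], [0.31, -1.48, -7.62]], [1, [124, 49, 75], [0.31, -1.48, -7.62]], [1, [124, 49, 75], [0.31, -1.48, -7.62]], [1, [124, 49, 75], [0.31, -1.48, -7.62]], [1, [124, 49, 75], [0.31, -1.48, -7.62]], [1, [124, 49, 75], [0.31, -1.48, -7.62]], [1, [124, 49, 75], [0.31, -1.48, -7.62]]])

```text
t: 3.43
ee_pos: [0.4257, 0.3781, 0.2493]
tool_rot: [0.472, 2.668, -0.104]
contact_force: [-0.9, 0.4, -0.1]
width: 0.0855
finger_force: 0.0
```

```bash
python3 log.py; python3 - <<'E'
from go import *
from station import camera
p,M=tcp(org0,zr0,xr0,al,fl);rel(p,M)
s=arm.get_state();c=camera("wrist");np.savez("wrist1.npz",ee=s["ee_pos"],rot=s["tool_rot"],**c);cv2.imwrite("pics/w1.png",c["pixels"][:,:,::-1])
T=np.eye(4);T[:3,:3]=R.from_rotvec(s["tool_rot"]).as_matrix();T[:3,3]=s["ee_pos"]
print(c["tool_from_camera"].round(3))
c["camera_from_world"]=np.linalg.inv(T@c["tool_from_camera"])
print(proj(c,[org0+.051*zr0,org0+.076*zr0,org0-.12*zr0,org0]).round(1))
E
```

```text
t 3.4333
qpos [ 0.8103 -0.0201  1.825  -0.4314  1.187  -0.2769]
ee_pos [0.4257 0.3781 0.2493]
tool_rot [ 0.472   2.6682 -0.1044]
contact_force [-0.8687  0.3793 -0.1199]
width 0.0855
shift [  0.2   0.6 119.9] turn [-0.004  0.003 -0.014] rows 2.9
ik err mm 0.0 [ 0.72  0.14  1.88 -0.47  0.96 -0.26] now [ 0.81 -0.02  1.82 -0.43  1.19 -0.28]
[[-0.001 -0.963 -0.27   0.068]
 [ 1.    -0.001 -0.     0.001]
 [-0.    -0.27   0.963 -0.136]
 [ 0.     0.     0.     1.   ]]
[[321.3 239.1]
 [321.2 235.9]
 [321.9 251. ]
 [321.6 244.1]]
```

View pics/w1.png

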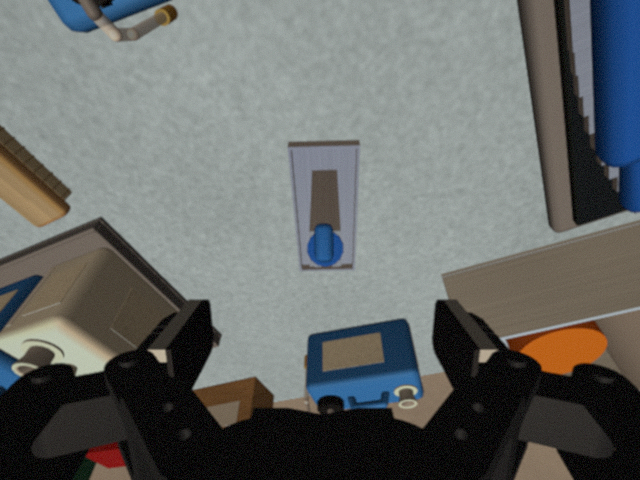

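The wrist picture shows the handle end-on at about (323,240), with the collar at (325,248). That is about 2 mm towards +y of my prediction (321). Nothing is in the way of the fingers.

>>> carry_out(commands=[[1, [0, 2, 40], [0, 0, 0]], [1, [0, 2, 70], [0, 0, 0]], [1, [0, 2, 95], [0, 0, 0]], [1, [0, 2, 110], [0, 0, 0]], [1, [0, 2, 120], [0, 0, 0]], [1, [0, 2, 120], [0, 0, 0]], [-1, [0, 2, 120], [0, 0, 0]], [-1, [0, 2, 120], [0, 0, 0]]], grip_force=50)

```text
t: 4.15
ee_pos: [0.4752, 0.3637, 0.1434]
tool_rot: [0.472, 2.666, -0.1]
contact_force: [-0.1, 1.7, 0.2]
width: 0.0637
finger_force: 0.0
```

>>> carry_out(commands=[[-1, [0, 0, 0], [0, 0, 0]], [-1, [0, 0, 0], [0, 0, 0]], [-1, [0, 0, 0], [0, 0, 0]], [-1, [0, 0, 0], [0, 0, 0]], [-1, [0, 0, 0], [0, 0, 0]], [-1, [0, 0, 0], [0, 0, 0]], [-1, [0, 0, 0], [0, 0, 0]], [-1, [0, 0, 0], [0, 0, 0]]])

```text
t: 4.82
ee_pos: [0.4746, 0.3635, 0.1424]
tool_rot: [0.47, 2.667, -0.102]
contact_force: [-5.3, -0.2, 5.6]
width: 0.0114
finger_force: 50.3
```

```bash
python3 log.py; python3 -c "
from go import *
s=arm.get_state();print(s['finger_force'])
p,M=tcp(org0,zr0,xr0,al,fl);rel(p+.12*up,M)"
```

```text
t 4.8167
qpos [ 0.7251  0.1389  1.8731 -0.4704  0.9632 -0.2572]
ee_pos [0.4746 0.3635 0.1424]
tool_rot [ 0.47    2.6669 -0.1022]
contact_force [-5.3432 -0.2288  5.6413]
width 0.0114
50.31424283981323
shift [ -49.8   -2.2 -107.2] turn [ 0.016  0.017 -0.006] rows 2.8
ik err mm 0.0 [ 0.72  0.01  1.77 -0.41  1.17 -0.37] now [ 0.73  0.14  1.87 -0.47  0.96 -0.26]
```

>>> carry_out(commands=[[-1, [-10, 0, -22], [0, 0, 0]], [-1, [-21, 0, -45], [0, 0, 0]], [-1, [-34, 0, -72], [0, 0, 0]], [-1, [-51, 0, -109], [0, 0, 0]], [-1, [-51, 0, -109], [0, 0, 0]], [-1, [-51, 0, -109], [0, 0, 0]], [-1, [-51, 0, -109], [0, 0, 0]], [-1, [-51, 0, -109], [0, 0, 0]]])

```text
t: 5.48
ee_pos: [0.4737, 0.3623, 0.2598]
tool_rot: [0.47, 2.67, -0.107]
contact_force: [-0.1, -0.9, -0.7]
width: 0.0116
finger_force: 49.6
```

```bash
python3 log.py; python3 - <<'E'
from go import *
from station import camera
for n in("scene","side"):
    c=camera(n);np.savez(n+"1.npz",**c)
c=np.deg2rad(-60);x=np.array([np.cos(c),np.sin(c),0])
print("to predip");rel(*tcp(mouth+.16*up,up,x,al,fl))
S,D=load("scene1.npz"),load("side1.npz")
s=arm.get_state();A=R.from_rotvec(s["tool_rot"]).as_matrix();g=s["ee_pos"]-.011*A[:,2]
zr=R.from_rotvec(A[:,1]*0).apply(-np.cos(al)*A[:,2]); 
# rod z from tool
xr=-A[:,2]*np.sin(al)-A[:,0]*np.cos(al); z=np.cross(xr,A[:,1]); print("rod z est",z.round(3))
o=[]
for C in(S,D):
    u,v=proj(C,g-.08*z)[0].astype(int);I=C["pixels"][:,:,::-1];x0,y0=np.clip(u-50,0,540),np.clip(v-75,0,330);print(x0,y0,proj(C,[g,g-.171*z]).round(1))
    o.append(cv2.resize(I[y0:y0+150,x0:x0+100],(400,600),interpolation=cv2.INTER_CUBIC))
cv2.imwrite("pics/m2.png",np.hstack(o))
E
```

```text
t 5.4833
qpos [ 0.7245  0.0134  1.7713 -0.4153  1.1724 -0.3705]
ee_pos [0.4737 0.3623 0.2598]
tool_rot [ 0.4699  2.6695 -0.1066]
contact_force [-0.1451 -0.878  -0.6812]
width 0.0116
to predip
shift [-226.9 -397.4    6.3] turn [0.278 7.19  6.833] rows 11.0
ik err mm 0.0 [-0.42  0.16  1.43  0.21  1.84 -0.92] now [ 0.72  0.01  1.77 -0.42  1.17 -0.37]
rod z est [-0.664  0.243  0.707]
423 230 [[503.2 276.3]
 [440.9 337.2]]
201 264 [[279.3 330.9]
 [223.3 348.5]]
```

View pics/m2.png

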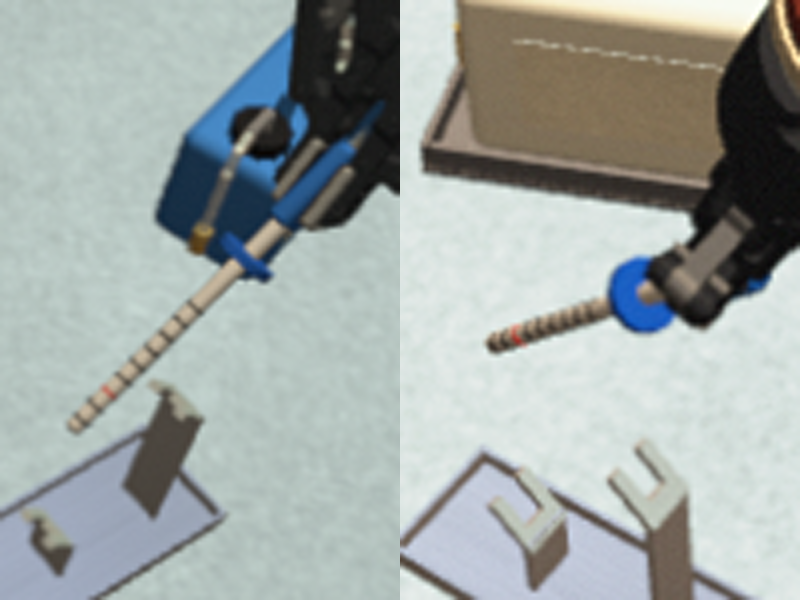

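```bash
python3 - <<'E'
from go import *
from scipy.spatial.transform import Slerp
c=np.deg2rad(-60);x=np.array([np.cos(c),np.sin(c),0])
p,M=tcp(mouth+.2*up,up,x,al,fl)
s=arm.get_state();A=R.from_rotvec(s["tool_rot"]).as_matrix()
Mh=Slerp([0,1],R.from_matrix(np.array([A,M])))(.5).as_matrix()
rel(np.array([.50,.17,.40]),Mh)
E
```

```text
shift [-141.  -172.1  -88.7] turn [0.139 3.595 3.416] rows 5.7
ik err mm 0.0 [ 0.17 -0.13  1.6   0.01  1.6  -0.7 ] now [ 0.72  0.01  1.77 -0.42  1.17 -0.37]
```

>>> carry_out(commands=[[-1, [-15, 0, -32], [0, 0, 0]], [-1, [-35, -30, -50], [0, 0.4, 0.4]], [-1, [-60, -60, -60], [0, 1.2, 1.1]], [-1, [-85, -90, -68], [0, 2.0, 1.9]], [-1, [-110, -125, -76], [0.1, 2.8, 2.7]], [-1, [-130, -155, -84], [0.1, 3.4, 3.2]], [-1, [-141, -172, -89], [0.1, 3.6, 3.4]], [-1, [-141, -172, -89], [0.1, 3.6, 3.4]]])

```text
t: 6.25
ee_pos: [0.5022, 0.1659, 0.4039]
tool_rot: [1.059, 2.883, 0.087]
contact_force: [0.5, -0.3, -1.7]
width: 0.0112
finger_force: 49.6
```

```bash
python3 log.py; python3 - <<'E'
from go import *
c=np.deg2rad(-60);x=np.array([np.cos(c),np.sin(c),0])
rel(*tcp(mouth+.2*up,up,x,al,fl))
E
```

```text
t 6.25
qpos [ 0.1602 -0.1374  1.5951  0.0155  1.5962 -0.7053]
ee_pos [0.5022 0.1659 0.4039]
tool_rot [1.0594 2.8832 0.0867]
contact_force [ 0.4516 -0.2602 -1.6855]
width 0.0112
shift [-184.2 -169.4    8.6] turn [0.22  3.599 3.382] rows 6.0
ik err mm 0.0 [-0.42  0.15  1.36  0.21  1.91 -0.9 ] now [ 0.16 -0.14  1.6   0.02  1.6  -0.71]
```

>>> carry_out(commands=[[-1, [-30, -28, 0], [0, 0.6, 0.6]], [-1, [-60, -56, 2], [0.1, 1.2, 1.1]], [-1, [-92, -84, 4], [0.1, 1.8, 1.7]], [-1, [-122, -112, 6], [0.1, 2.4, 2.2]], [-1, [-152, -140, 7], [0.2, 3.0, 2.8]], [-1, [-184, -169, 9], [0.22, 3.6, 3.38]], [-1, [-184, -169, 9], [0.22, 3.6, 3.38]], [-1, [-184, -169, 9], [0.22, 3.6, 3.38]]])

```text
t: 6.92
ee_pos: [0.5339, -0.0794, 0.3842]
tool_rot: [-1.408, -2.444, -0.245]
contact_force: [-0.1, 0.9, -0.6]
width: 0.0116
finger_force: 49.6
```

>>> carry_out(commands=[[-1, [0, 0, 0], [0, 0, 0]], [-1, [0, 0, 0], [0, 0, 0]], [-1, [0, 0, 0], [0, 0, 0]], [-1, [0, 0, 0], [0, 0, 0]]])

```text
t: 7.25
ee_pos: [0.5338, -0.075, 0.3894]
tool_rot: [-1.401, -2.457, -0.247]
contact_force: [-0.1, 0.2, -1.3]
width: 0.0113
finger_force: 49.6
```

```bash
python3 log.py; cat > look.py <<'E'
from go import *
from station import camera
import sys
n=sys.argv[1];o=[]
s=arm.get_state();A=R.from_rotvec(s["tool_rot"]).as_matrix();g=s["ee_pos"]-.011*A[:,2]
xr=-A[:,2]*np.sin(al)-A[:,0]*np.cos(al); z=np.cross(xr,A[:,1]); print("g",g,"rod z est",z.round(3))
for m in("scene","side"):
    C=camera(m);np.savez(m+n+".npz",**C);I=C["pixels"][:,:,::-1]
    u,v=proj(C,(g-.171*z+mouth)/2)[0].astype(int);x0,y0=u-40,v-60;print(x0,y0,proj(C,[g,g-.051*z,g-.171*z,mouth]).round(1).tolist())
    o.append(cv2.resize(I[y0:y0+120,x0:x0+80],(400,600),interpolation=cv2.INTER_CUBIC))
cv2.imwrite(f"pics/l{n}.png",np.hstack(o))
E
python3 look.py 2
```

```text
t 7.25
qpos [-0.41    0.1463  1.3703  0.2138  1.9044 -0.9026]
ee_pos [ 0.5338 -0.075   0.3894]
tool_rot [-1.4008 -2.4568 -0.2469]
contact_force [-0.0682  0.1654 -1.3236]
width 0.0113
g [ 0.53571106 -0.07827634  0.3997493 ] rod z est [-0.  0.  1.]
266 158 [[307.4, 143.9], [307.5, 164.2], [307.6, 206.5], [305.5, 229.4]]
269 137 [[309.3, 107.9], [309.1, 131.4], [308.9, 182.5], [309.6, 211.1]]
```

View pics/l2.png

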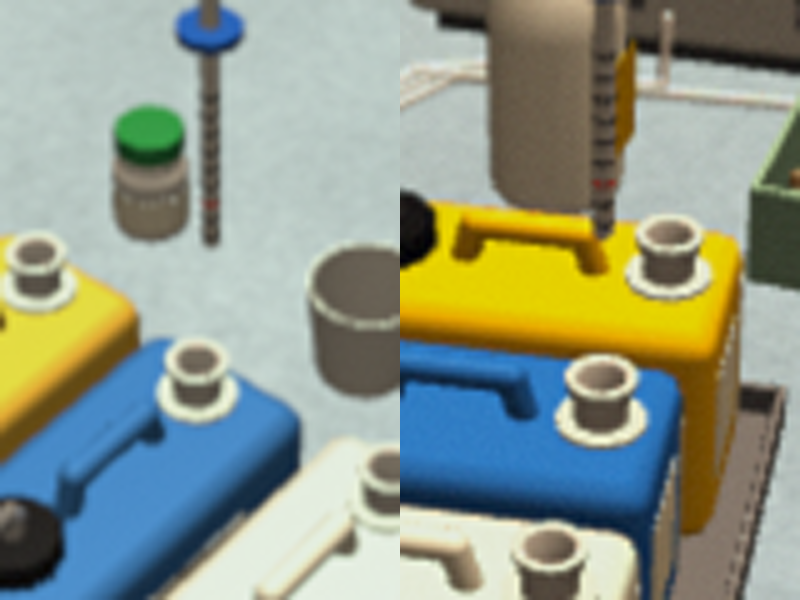

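```bash
python3 - <<'E'
from go import *
S,D=load("scene2.npz"),load("side2.npz")
t,f=tri(S,D,(308.2,206.8),(309.8,184.2));m,f2=tri(S,D,(305.4,230.2),(309.1,212.3))
k,f3=tri(S,D,(308.1,163.9),(0,0)) if 0 else (0,0)
print(t.round(4),f.round(2),m.round(4),f2.round(2),(m-t).round(4))
s=arm.get_state();A=R.from_rotvec(s["tool_rot"]).as_matrix()
rel(s["ee_pos"]+np.r_[(m-t)[:2],0],A);print("down100",(A.T@[0,0,-100]).round(1))
E
```

```text
[ 0.5335 -0.0782  0.2255] [ 0.07  0.3   0.13 -0.24] [ 0.5364 -0.085   0.1472] [ 0.05  0.22  0.1  -0.17] [ 0.0029 -0.0068 -0.0783]
shift [-6.9 -1.  -2.5] turn [0. 0. 0.] rows 0.2
ik err mm 0.0 [-0.42  0.16  1.36  0.21  1.91 -0.91] now [-0.41  0.15  1.37  0.21  1.9  -0.9 ]
down100 [-34.2   0.   94. ]
```

Rod free and vertical: the tip is at scene (308,207) / side (310,184) and the blue mouth at (305.4,230.2) / (309.1,212.3). I'll correct sideways and lower the tip close to the mouth.

>>> carry_out(commands=[[-1, [-7, -1, -2.5], [0, 0, 0]], [-1, [-18, -1, 28], [0, 0, 0]], [-1, [-29, -1, 58.5], [0, 0, 0]], [-1, [-29, -1, 58.5], [0, 0, 0]], [-1, [-29, -1, 58.5], [0, 0, 0]], [-1, [-29, -1, 58.5], [0, 0, 0]], [-1, [-29, -1, 58.5], [0, 0, 0]], [-1, [-29, -1, 58.5], [0, 0, 0]]])

```text
t: 8.02
ee_pos: [0.5374, -0.0839, 0.3258]
tool_rot: [-1.405, -2.456, -0.248]
contact_force: [0.8, -0.8, -0.0]
width: 0.0113
finger_force: 49.5
```

```bash
python3 log.py; python3 look.py 3
```

```text
t 8.0167
qpos [-0.4213  0.1742  1.4549  0.2047  1.7945 -0.9359]
ee_pos [ 0.5374 -0.0839  0.3258]
tool_rot [-1.4051 -2.4565 -0.2481]
contact_force [ 0.7525 -0.8052 -0.0395]
width 0.0113
g [ 0.53932463 -0.0871856   0.33618623] rod z est [-0.002  0.001  1.   ]
264 167 [[303.3, 168.0], [303.5, 186.6], [303.8, 225.4], [305.5, 229.4]]
268 147 [[308.4, 134.7], [308.3, 156.7], [308.0, 204.6], [309.6, 211.1]]
```

View pics/l3.png

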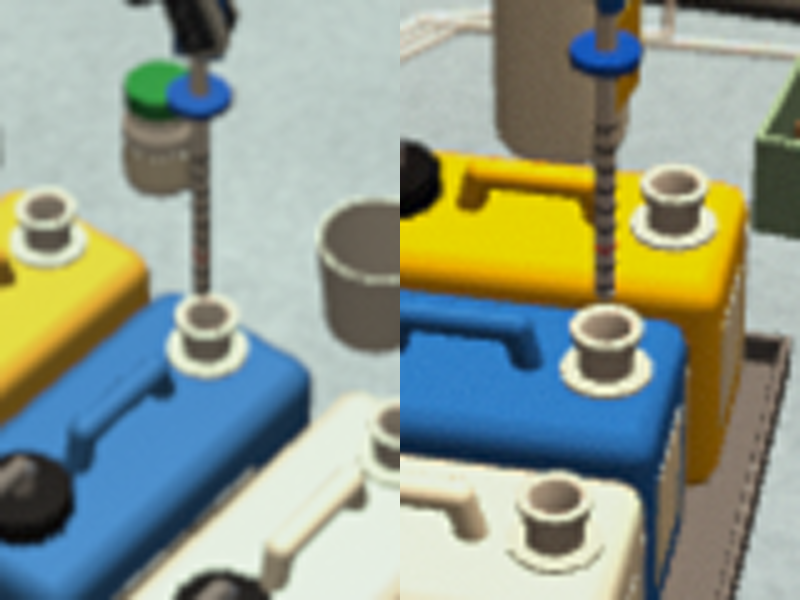

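```bash
python3 - <<'E'
from go import *
S,D=load("scene3.npz"),load("side3.npz")
t,f=tri(S,D,(304.2,225.8),(309.0,206.5));m,f2=tri(S,D,(305.4,230.2),(309.3,212.1))
print(t.round(4),f.round(2),m.round(4),f2.round(2),(m-t).round(4))
c,f=tri(S,D,(264+198.5/5,167+97/5),(268+206/5,147+53/5));print("collar",c.round(4),f.round(2))
s=arm.get_state();A=R.from_rotvec(s["tool_rot"]).as_matrix()
rel(s["ee_pos"]+np.r_[(m-t)[:2],0],A);print("down10",(A.T@[0,0,-10]).round(2))
E
```

```text
[ 0.5373 -0.088   0.1607] [ 0.07  0.31  0.14 -0.24] [ 0.5362 -0.0854  0.1473] [ 0.02  0.09  0.04 -0.07] [-0.0012  0.0026 -0.0134]
collar [ 0.5376 -0.0881  0.2834] [ 0.05  0.25  0.1  -0.21]
shift [2.7 0.3 1. ] turn [0. 0. 0.] rows 0.1
ik err mm 0.0 [-0.42  0.17  1.46  0.21  1.79 -0.93] now [-0.42  0.17  1.46  0.2   1.79 -0.94]
down10 [-3.41 -0.    9.4 ]
```

>>> carry_out(commands=[[-1, [2.7, 0.3, 1], [0, 0, 0]], [-1, [-1, 0.3, 10], [0, 0, 0]], [-1, [-4, 0.3, 20], [0, 0, 0]], [-1, [-8, 0.3, 30], [0, 0, 0]], [-1, [-11, 0.3, 39], [0, 0, 0]], [-1, [-14.3, 0.3, 48], [0, 0, 0]], [-1, [-14.3, 0.3, 48], [0, 0, 0]], [-1, [-14.3, 0.3, 48], [0, 0, 0]]])

```text
t: 8.78
ee_pos: [0.5348, -0.0807, 0.2725]
tool_rot: [-1.403, -2.451, -0.247]
contact_force: [0.1, 0.3, -0.4]
width: 0.0115
finger_force: 49.6
```

```bash
python3 log.py; python3 look.py 4
```

```text
t 8.7833
qpos [-0.4182  0.1963  1.5297  0.2022  1.7045 -0.9513]
ee_pos [ 0.5348 -0.0807  0.2725]
tool_rot [-1.4032 -2.4511 -0.2467]
contact_force [ 0.052   0.2519 -0.378 ]
width 0.0115
g [ 0.5367349  -0.08394852  0.28278833] rod z est [ 0.004 -0.001  1.   ]
265 175 [[305.4, 187.5], [305.6, 204.6], [306.0, 240.7], [305.5, 229.4]]
269 158 [[309.2, 158.7], [309.2, 179.8], [309.1, 225.4], [309.6, 211.1]]
```

View pics/l4.png

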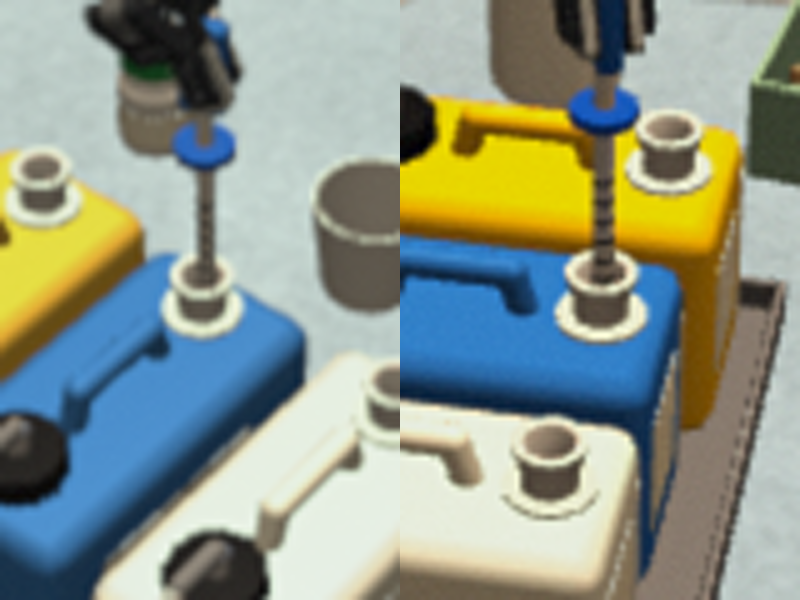

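The picture shows the rod inside the blue tube and nearly centred (scene 205 against 202, side 603 against 601, in crop pixels). There is no contact force.

>>> carry_out(commands=[[-1, [-5, 0, 13], [0, 0, 0]], [-1, [-10, 0, 26], [0, 0, 0]], [-1, [-14, 0, 39], [0, 0, 0]], [-1, [-19, 0, 52], [0, 0, 0]], [-1, [-24, 0, 66], [0, 0, 0]], [-1, [-24, 0, 66], [0, 0, 0]], [-1, [-24, 0, 66], [0, 0, 0]], [-1, [-24, 0, 66], [0, 0, 0]]])

```text
t: 9.55
ee_pos: [0.5349, -0.0806, 0.2034]
tool_rot: [-1.403, -2.452, -0.247]
contact_force: [1.0, 0.7, 0.0]
width: 0.0115
finger_force: 49.6
```

```bash
python3 log.py; python3 - <<'E'
from go import *
s=arm.get_state();A=R.from_rotvec(s["tool_rot"]).as_matrix();print(s["ee_pos"]-.011*A[:,2]-[0,0,.051]);xr=-A[:,2]*np.sin(al)-A[:,0]*np.cos(al);print("rod z",np.cross(xr,A[:,1]).round(3),"down10",(A.T@[0,0,-10]).round(2))
E
```

```text
t 9.55
qpos [-0.4181  0.2476  1.6015  0.2006  1.5831 -0.9763]
ee_pos [ 0.5349 -0.0806  0.2034]
tool_rot [-1.4032 -2.452  -0.2472]
contact_force [0.9664 0.7447 0.0472]
width 0.0115
[ 0.53681626 -0.08381728  0.16269085]
rod z [ 0.003 -0.001  1.   ] down10 [-3.44  0.02  9.39]
```

>>> carry_out(commands=[[-1, [-1.7, 0, 4.7], [0, 0, 0]], [-1, [-3.4, 0, 9.4], [0, 0, 0]], [-1, [-3.4, 0, 9.4], [0, 0, 0]], [-1, [-3.4, 0, 9.4], [0, 0, 0]]])

```text
t: 9.88
ee_pos: [0.535, -0.0807, 0.1933]
tool_rot: [-1.404, -2.453, -0.247]
contact_force: [-0.4, -0.1, -1.3]
width: 0.0116
finger_force: 49.7
```

>>> carry_out(commands=[[-1, [-0.5, 0, 1.4], [0, 0, 0]], [-1, [-0.7, 0, 1.9], [0, 0, 0]], [-1, [-0.7, 0, 1.9], [0, 0, 0]]])

```text
t: 10.13
ee_pos: [0.5352, -0.0807, 0.1929]
tool_rot: [-1.403, -2.454, -0.248]
contact_force: [-1.2, 0.1, 7.4]
width: 0.0114
finger_force: 50.7
```

>>> carry_out(commands=[[-1, [-0.2, 0, 0.5], [0, 0, 0]], [-1, [-0.2, 0, 0.5], [0, 0, 0]], [-1, [-0.2, 0, 0.5], [0, 0, 0]], [-1, [-0.2, 0, 0.5], [0, 0, 0]], [-1, [-0.2, 0, 0.5], [0, 0, 0]], [-1, [-0.2, 0, 0.5], [0, 0, 0]]])

```text
t: 10.63
ee_pos: [0.5352, -0.0807, 0.1929]
tool_rot: [-1.403, -2.454, -0.248]
contact_force: [-3.5, -0.2, 9.5]
width: 0.0116
finger_force: 51.1
```

```bash
python3 log.py; python3 look.py 5
```

```text
t 10.6333
qpos [-0.4181  0.2566  1.6108  0.2006  1.5635 -0.9807]
ee_pos [ 0.5352 -0.0807  0.1929]
tool_rot [-1.4033 -2.4538 -0.2478]
contact_force [-3.5335 -0.1985  9.5183]
width 0.0116
g [ 0.53710414 -0.08396649  0.20324235] rod z est [ 0.001 -0.001  1.   ]
265 186 [[305.5, 213.9], [305.6, 229.3], [305.9, 262.0], [305.5, 229.4]]
269 172 [[308.9, 191.0], [308.8, 210.5], [308.6, 252.8], [309.6, 211.1]]
```

View pics/l5.png

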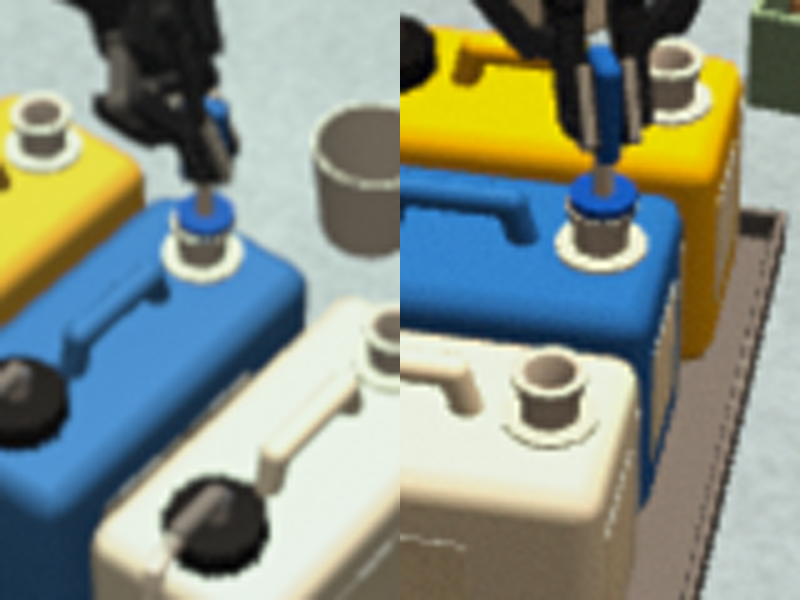

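The collar sits flat on the blue canister's mouth (scene crop (205,213), side crop (603,195)) with about 10 N of contact, held for over 0.5 s. Now I'll draw it straight out.

>>> carry_out(commands=[[-1, [4, 0, -10], [0, 0, 0]], [-1, [11, 0, -29], [0, 0, 0]], [-1, [20, 0, -54], [0, 0, 0]], [-1, [30, 0, -81], [0, 0, 0]], [-1, [40, 0, -108], [0, 0, 0]], [-1, [51, 0, -138], [0, 0, 0]], [-1, [62, 0, -170], [0, 0, 0]], [-1, [72, 0, -197], [0, 0, 0]]])

```text
t: 11.4
ee_pos: [0.5352, -0.0806, 0.4034]
tool_rot: [-1.404, -2.455, -0.247]
contact_force: [-0.3, 0.2, -0.6]
width: 0.011
finger_force: 49.6
```

>>> carry_out(commands=[[-1, [0, 0, 0], [0, 0, 0]], [-1, [0, 0, 0], [0, 0, 0]], [-1, [0, 0, 0], [0, 0, 0]]])

```text
t: 11.65
ee_pos: [0.5351, -0.0806, 0.4]
tool_rot: [-1.404, -2.453, -0.247]
contact_force: [-0.9, 0.0, -0.4]
width: 0.0114
finger_force: 49.7
```

```bash
python3 log.py; cat > fin.py <<'E'
from go import *
from scipy.spatial.transform import Slerp
t=np.array([0,-1.,0]);tipt=np.array([.603,-.095,.32])
p,M=tcp(tipt-.12*t,-t,up,al,fl)
rel(p,M)
s=arm.get_state();A=R.from_rotvec(s["tool_rot"]).as_matrix();q=np.array(s["qpos"])
S=Slerp([0,1],R.from_matrix(np.array([A,M])))
for f in np.linspace(0,1,9)[1:]:
    Mf=S(f).as_matrix();pf=s["ee_pos"]*(1-f)+p*f;b=ik(pf,Mf,q0=q,n=0);q=b[1]
    z=np.cos(al)*-Mf[:,2]+np.sin(al)*Mf[:,0]*1; xr=-Mf[:,2]*np.sin(al)-Mf[:,0]*np.cos(al);z=np.cross(xr,Mf[:,1])
    g=pf-.011*Mf[:,2];print(f,round(b[0]*1e3,1),q.round(2),"tip",(g-.171*z).round(3),"tcp",pf.round(3))
E
python3 fin.py
```

```text
t 11.65
qpos [-0.4178  0.1538  1.3431  0.2139  1.9271 -0.9026]
ee_pos [ 0.5351 -0.0806  0.4   ]
tool_rot [-1.4038 -2.4527 -0.2468]
contact_force [-0.9056  0.0082 -0.3733]
width 0.0114
shift [ 57.4 132.8 110. ] turn [  2.358 -14.626   5.107] rows 13.1
ik err mm 0.0 [ 0.44  0.53  1.39 -1.07  1.83  0.5 ] now [-0.42  0.15  1.34  0.21  1.93 -0.9 ]
0.125 0.0 [-0.31  0.08  1.41  0.08  1.79 -0.76] tip [ 0.553 -0.096  0.233] tcp [ 0.544 -0.062  0.39 ]
0.25 0.0 [-0.18  0.04  1.47 -0.08  1.68 -0.59] tip [ 0.566 -0.108  0.232] tcp [ 0.552 -0.044  0.379]
0.375 0.0 [-0.04  0.04  1.51 -0.26  1.6  -0.4 ] tip [ 0.578 -0.117  0.237] tcp [ 0.561 -0.026  0.369]
0.5 0.0 [ 0.1   0.07  1.53 -0.45  1.57 -0.19] tip [ 0.588 -0.123  0.248] tcp [ 0.569 -0.007  0.358]
0.625 0.0 [ 0.22  0.14  1.53 -0.63  1.58  0.02] tip [ 0.595 -0.124  0.262] tcp [0.578 0.011 0.348]
0.75 0.0 [ 0.32  0.25  1.51 -0.8   1.64  0.21] tip [ 0.6  -0.12  0.28] tcp [0.586 0.029 0.337]
0.875 0.0 [ 0.39  0.38  1.46 -0.95  1.72  0.37] tip [ 0.602 -0.111  0.3  ] tcp [0.595 0.047 0.327]
1.0 0.0 [ 0.44  0.53  1.39 -1.07  1.83  0.5 ] tip [ 0.603 -0.095  0.32 ] tcp [0.603 0.066 0.316]
```

>>> carry_out(commands=[[-1, [3.6, 8, 7], [0.15, -0.91, 0.32]], [-1, [7, 17, 14], [0.3, -1.83, 0.64]], [-1, [11, 25, 21], [0.44, -2.74, 0.96]], [-1, [14.5, 33, 28], [0.59, -3.66, 1.28]], [-1, [18, 41, 34], [0.74, -4.57, 1.6]], [-1, [22, 50, 41], [0.88, -5.48, 1.91]], [-1, [25, 58, 48], [1.03, -6.4, 2.23]], [-1, [29, 66, 55], [1.18, -7.31, 2.55]]])

```text
t: 12.32
ee_pos: [0.5683, -0.0069, 0.3573]
tool_rot: [1.682, 2.258, -0.508]
contact_force: [0.3, -0.4, -0.4]
width: 0.0115
finger_force: 49.7
```

>>> carry_out(commands=[[-1, [0, 0, 0], [0, 0, 0]], [-1, [0, 0, 0], [0, 0, 0]], [-1, [0, 0, 0], [0, 0, 0]]])

```text
t: 12.57
ee_pos: [0.5683, -0.0075, 0.3576]
tool_rot: [1.684, 2.264, -0.505]
contact_force: [0.2, 0.2, -0.6]
width: 0.0115
finger_force: 49.6
```

```bash
python3 log.py; python3 fin.py
```

```text
t 12.5667
qpos [ 0.0962  0.0708  1.5327 -0.4462  1.5714 -0.1885]
ee_pos [ 0.5683 -0.0075  0.3576]
tool_rot [ 1.6838  2.2644 -0.5048]
contact_force [ 0.1738  0.1785 -0.5809]
width 0.0115
shift [70.5 57.1  6. ] turn [ 1.173 -7.327  2.581] rows 6.6
ik err mm 0.0 [ 0.44  0.53  1.39 -1.07  1.83  0.5 ] now [ 0.1   0.07  1.53 -0.45  1.57 -0.19]
0.125 0.0 [ 0.16  0.1   1.54 -0.54  1.57 -0.08] tip [ 0.591 -0.124  0.254] tcp [0.573 0.002 0.352]
0.25 0.0 [ 0.22  0.14  1.53 -0.63  1.58  0.02] tip [ 0.594 -0.124  0.262] tcp [0.577 0.011 0.347]
0.375 0.0 [ 0.27  0.19  1.52 -0.72  1.61  0.12] tip [ 0.597 -0.123  0.27 ] tcp [0.581 0.02  0.342]
0.5 0.0 [ 0.32  0.25  1.51 -0.8   1.64  0.21] tip [ 0.599 -0.12   0.28 ] tcp [0.586 0.029 0.337]
0.625 0.0 [ 0.36  0.31  1.49 -0.87  1.68  0.29] tip [ 0.601 -0.116  0.289] tcp [0.59  0.038 0.332]
0.75 0.0 [ 0.39  0.38  1.46 -0.95  1.72  0.37] tip [ 0.602 -0.111  0.299] tcp [0.594 0.047 0.327]
0.875 0.0 [ 0.42  0.45  1.43 -1.01  1.78  0.44] tip [ 0.603 -0.104  0.31 ] tcp [0.599 0.057 0.321]
1.0 0.0 [ 0.44  0.53  1.39 -1.07  1.83  0.5 ] tip [ 0.603 -0.095  0.32 ] tcp [0.603 0.066 0.316]
```

>>> carry_out(commands=[[-1, [9, 7, 0.7], [0.15, -0.92, 0.32]], [-1, [18, 14, 1.5], [0.29, -1.83, 0.65]], [-1, [26, 21, 2.2], [0.44, -2.75, 0.97]], [-1, [35, 29, 3], [0.59, -3.66, 1.29]], [-1, [44, 36, 3.7], [0.73, -4.58, 1.61]], [-1, [53, 43, 4.5], [0.88, -5.5, 1.94]], [-1, [62, 50, 5.2], [1.03, -6.41, 2.26]], [-1, [70, 57, 6], [1.17, -7.33, 2.58]]])

```text
t: 13.23
ee_pos: [0.6042, 0.0644, 0.3181]
tool_rot: [1.464, 1.453, -1.024]
contact_force: [0.0, -0.6, -0.6]
width: 0.0113
finger_force: 49.7
```

>>> carry_out(commands=[[-1, [0, 0, 0], [0, 0, 0]], [-1, [0, 0, 0], [0, 0, 0]], [-1, [0, 0, 0], [0, 0, 0]], [-1, [0, 0, 0], [0, 0, 0]], [-1, [0, 0, 0], [0, 0, 0]], [-1, [0, 0, 0], [0, 0, 0]]])

```text
t: 13.73
ee_pos: [0.6039, 0.0644, 0.3202]
tool_rot: [1.466, 1.457, -1.018]
contact_force: [0.3, -1.5, -0.3]
width: 0.0116
finger_force: 49.7
```

```bash
python3 log.py; python3 - <<'E'
from go import *
from station import camera
s=arm.get_state();A=R.from_rotvec(s["tool_rot"]).as_matrix();g=s["ee_pos"]-.011*A[:,2]
xr=-A[:,2]*np.sin(al)-A[:,0]*np.cos(al);z=np.cross(xr,A[:,1]);print("rod z",z.round(3),"tip",g-.171*z);o=[]
for m in("scene","side"):
    C=camera(m);np.savez(m+"6.npz",**C);print(proj(C,[g,g-.051*z,g-.171*z]).round(1).tolist())
    o.append(C["pixels"][40:340,200:400,::-1])
cv2.imwrite("pics/f.png",cv2.resize(np.hstack(o),(800,600),interpolation=cv2.INTER_CUBIC))
E
```

```text
t 13.7333
qpos [ 0.4393  0.5256  1.3913 -1.0765  1.8326  0.4986]
ee_pos [0.6039 0.0644 0.3202]
tool_rot [ 1.4662  1.4565 -1.0179]
contact_force [ 0.3059 -1.4942 -0.2932]
width 0.0116
rod z [0.002 1.    0.001] tip [ 0.6035593  -0.09624378  0.32374868]
[[342.7, 221.9], [322.7, 210.1], [279.6, 184.6]]
[[251.7, 179.5], [260.4, 164.8], [278.7, 134.0]]
```

View pics/f.png

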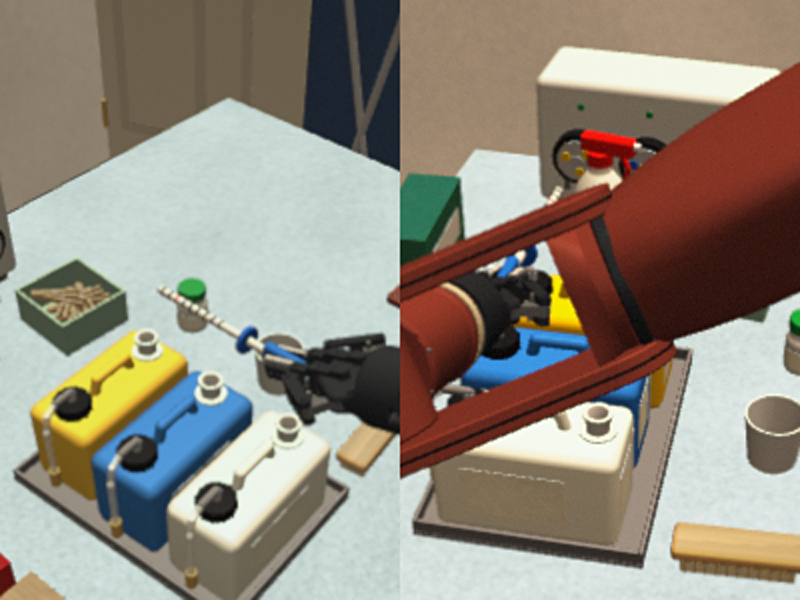

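The rod is level and held. Its tip at scene (280.5,184.5) matches the computed (279.6,184.6), above the tray at about (0.604, -0.096, 0.324), and the canisters have not moved.

```bash
python3 -c "
from station import arm
print(arm.get_state()['joint_vel']);print(arm.close_job())"
```

```text
[ 0.00481443  0.01528299  0.002334   -0.00028473 -0.00062564  0.00202808]
the job is handed in; nothing more can be done
None
```

The job is handed in, though the verdict was not shown: I dipped the rod in the blue canister until its collar sat on the mouth, drew it right out, and was holding it level above the spill tray, never letting go.

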